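# Refit the pan support of a gas stove

## Robot

A 7-joint arm with a two-finger parallel gripper is mounted at the origin on the work surface. World frame = base frame: x ahead of the robot, y to its left, z up, the work surface at z = 0. Lengths are in m, angles in rad, forces in N, time in s.
With the tool pointing down it reaches from about 0.35 to 0.775 m from the base axis. Payload 3.1 kg.
Tool frame: the origin (TCP) lies on the centre line of the jaws, within the pads' length; the fingertips stand 11 mm ahead of it and the grasp point (between the pads) lies 8 mm behind it; z points along the fingers, y is the line along which they close (so a half turn about z gives the same grasp; the last joint's range is limited). The gripper opens to 85 mm and grips with 20 to 120 N. Pads are 22 mm wide; open, the fingers measure 114 mm over their backs; the gripper's body (76 mm by 85 mm) begins 54 mm behind the grasp point. The pads swing forward as they close: fully open they stand 13 mm farther back than shut.
Start: joints at [-1.35, 0.311, 0.014, 1.512, -0.004, 1.319, -0.027], TCP at [0.143, 0.531, 0.242] pointing down, gripper open.
Joint ranges: [-2.7, 2.7], [-0.3, 1.91], [-1.27, 1.3], [0.12, 2.57], [-1.44, 4.58], [0.2, 2.03], [-3.05, 3.05]. Speed limits (rad/s): [2.79, 2.79, 3.14, 3.14, 3.14, 3.14, 3.14].

## Interface

Orientations are given as a rotation vector (axis times angle).
In Python, from cell import env, optics gives the robot as it stands.
- The arm moves only by the tool carry_out, never from a script. Its arguments are lists of equal length, an entry for each row: "xyz": the shift along the tool's x, y, z scaled (see below), a list of three; "roll": the turn about the tool's z scaled (see below). A call has 1 to 10 rows; each row is the pose to reach, as a shift and turn from the pose commanded when the call began, along the tool's axes at that moment; what a row does not reach only later rows make up. The controller multiplies each number of a shift by 0.5 m and each number of a turn by 30 degrees. A row lasts 1/10 s, in which the tool goes at most 50 mm and 8.59 degrees, less where a joint would pass 70% of its speed; a pose out of reach is approached as far as the arm can. A call with a number of a shift or a turn outside -1 to 1 is refused whole. A call with a gripper value outside its range is refused whole. "fingers" is the closure in counts, from 0 (fully open) to 255 (shut), set as the call begins (left out, the last holds). The fingers move at their own pace and stop on an object; "newtons" is the grip in N (left out, the last holds). Time passes only in rows, so rows that repeat a pose let the fingers close. It gives the time, the measured TCP pose, the force, the opening and the grip force at its end, in the units of the state.
- env.observe(): the state, without advancing time (a new reading comes with each control period).
- optics.camera(name): name is "scene" or "top" or "wrist"; returns the picture (480x640x3 uint8, red, green, blue); there is no depth.
- optics.camera_info(name): a dict with "vertical_fov" (degrees; the focal length in pixels is half the picture's height over the tangent of half this angle, whatever the lens; pixels are square), "cx", "cy" (the principal point, pixels), "rvec" (rotation vector, rad) and "tvec" (3), from world to camera coordinates, as OpenCV has them. Camera axes: x right, y down, z forward; pixel columns grow to the right and rows downward; lengths in m; the calibration is good to about 2 mm. A picture is of the moment at which its call begins: read the wrist's pose just before it. camera_info takes no time and is no camera call; for the wrist camera it gives the pose at the moment of the call.
- env.close_job(): hands the job in; it is judged then, once.
The state is a dict: "time": time; "q": joint angles; "qd": joint speeds; "tau": joint torques, N m; "ee_pos": TCP position; "orientation": TCP orientation; "force": force on the tool from outside, world axes, zero at the start; "wrist_torque": the same for the moment, N m; "finger_gap": opening from 0.0 (shut) to 1.0 (fully open); "grip_force": force on a finger pad.
Only numpy, scipy, OpenCV 4.12 (cv2) and the standard library are available. Lean on these libraries where they do the work, as an engineer would, in place of code of your own. Each camera call takes 0.05 s, during which the arm holds its last target. There are 200 camera calls.

## Task

Put the loose pan support back on the gas stove: hook one of its two long edges under the lip along the back of the stove's well, then swing the opposite edge down so that the support lies flat on the floor of the well, and let go of it. Leave the wooden spoon and the matchbox lying beside it where they are.

Things in the scene. Friction and masses are not known exactly. Their poses are not given: they have to be found in the camera images.
- support_center (a point): Middle of the central rib of the loose pan support (dark metal frame 180 (x) x 200 (y) x 44 mm tall, about 0.45 kg, lying feet down), 30 mm above its underside. z up; same after a half turn. The rib runs along y: 10 mm thick in x, 16 to 44 mm above the underside, free for y = +-80 mm; grip it here. Four fins (x = +-50 to 66, y = +-45 mm, 8 mm thick) also rise to 44 mm.
- support_edge (a point): Middle of one long edge (at x = +90 mm, 4 mm above the underside) of the pan support; the other, alike, is at x = -90 mm. The support's base is a flat open frame 8 mm thick: long edges are bars 30 mm wide, the short sides (y = +-100 mm) are 20 mm wide. Axes as support_center.
- stove: Fixed steel gas stove, 278 x 260 mm, 84 mm tall. Origin on the counter below the centre of its well; x points to its back (away from the knob), z up. The rectangular well spans x = -94 to +94 mm, y = -105 to +105 mm. Front and side rims are 74 mm above the counter, 14 mm above the well's floor.
- well_floor (a point): Centre of the stove's flat well floor, 60 mm above the counter, axes as the stove. The support's underside rests on it when fitted, long edges along the stove's y. A burner 64 mm across stands 7.5 mm above the floor here.
- lip_edge (a point): Middle of the lower front edge of the lip along the back of the well, axes as the stove: x = 76 mm, 80 mm above the counter (20 mm above the well floor). The lip is 4 mm thick and reaches 18 mm over the well from the back wall at x = 94 mm, over the whole width. The gap from front rim to lip is 170 mm, so the 180 mm support does not pass it level.
- spoon: wooden spoon, 220 mm long, lying between the stove and the pan support. Bystander.
- matchbox: matchbox 55 x 36 x 16 mm, lying near the pan support. Bystander; origin at its underside.

How it is judged:
At the end, for the whole second after the job is handed in: The pan support lies right way up, flat (within 2 degrees), released and at rest on the floor of the well: its centre within 9 mm (x), 11 mm (y) and 5 mm (height) of the fitted position, square with the well within 7 degrees, so one long edge is under the lip (x of support_center in the frame of stove between -0.009 and 0.009 m and y of support_center in the frame of stove between -0.011 and 0.011 m and z of support_center in the frame of stove between 0.085 and 0.095 m and angle between support_center's own z axis and vertical below 0.035 rad and angle between the y axis of support_center and the y axis of stove, either way round below 0.12 rad and linear speed of pan_support below 0.02 m/s and angular speed of pan_support below 0.1 rad/s); the robot touches nothing.
It fails at once if The spoon or the matchbox was moved by more than 40 mm or tipped over (distance of any of spoon, matchbox from where it was at the start of the episode above 0.04 m or angle between any of spoon, matchbox's own z axis and vertical above 0.6 rad).
It also fails if it takes over 43 s, if anything falls off the work surface, if the arm or the gripper's body presses on something with over 40 N, if the wrist force passes 120 N, or if a joint passes its speed limit or range.

## Working session

There is one attempt and no reset: what is moved stays moved. The work goes in short steps, Python scripts to look and compute and a tool call to move; the robot and the scene stay as the last step left them, time stands still between calls to the robot, and variables do not carry over. Pictures are saved under pics/ and viewed, at most 10 in all, crops included, and the job is handed in when it is done.

Besides the shell and the picture viewer there is one more tool, called after "Request:" as name([rows], argument=value, ...), one row to a line, values as JSON. carry_out: Moves the arm, as the interface text tells. Shifts and turns lie within -1 to 1; 1 stands for 0.5 m of shift or 30 degrees of turn. Its arguments: {"type":"object","properties":{"xyz":{"type":"array","items":{"type":"array","items":{"type":"number"}}},"roll":{"type":"array","items":{"type":"number"}},"fingers":{"type":"number"},"newtons":{"type":"number"}},"required":["xyz","roll"]}

```bash
mkdir -p pics; ls
python3 - <<'E'
from cell import env, optics
import cv2
s=env.observe(); print({k:s[k] for k in('time','ee_pos','orientation','force','finger_gap')})
for n in('top','scene'):
    cv2.imwrite(f'pics/{n}0.png',optics.camera(n)[:,:,::-1]); print(n,optics.camera_info(n))
E
```

```text
pics
{'time': 0.0, 'ee_pos': array([0.14269057, 0.53042407, 0.24121753]), 'orientation': array([-0.41146597, -3.11429811,  0.00370759]), 'force': array([ 0.56000622, -0.2588317 ,  0.4537826 ]), 'finger_gap': 0.9998720865349269}
top {'vertical_fov': 47.94231994511524, 'cx': 320.1545997823752, 'cy': 236.51327786788383, 'rvec': array([ 2.1500967 , -2.20730208,  0.08881721]), 'tvec': array([0.01698777, 0.50107327, 1.21187729])}
scene {'vertical_fov': 56.57104158987947, 'cx': 324.86889091009834, 'cy': 230.15754267046398, 'rvec': array([ 0.96299101,  2.63060499, -0.82541978]), 'tvec': array([ 0.36827715, -0.21315657,  1.09793609])}
```

View pics/top0.png

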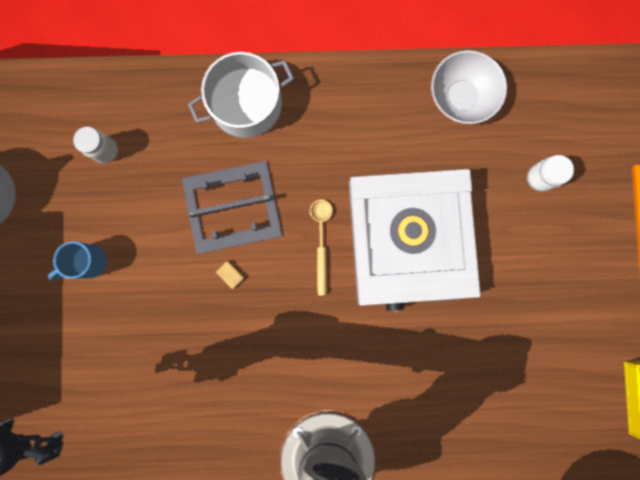

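View pics/scene0.png

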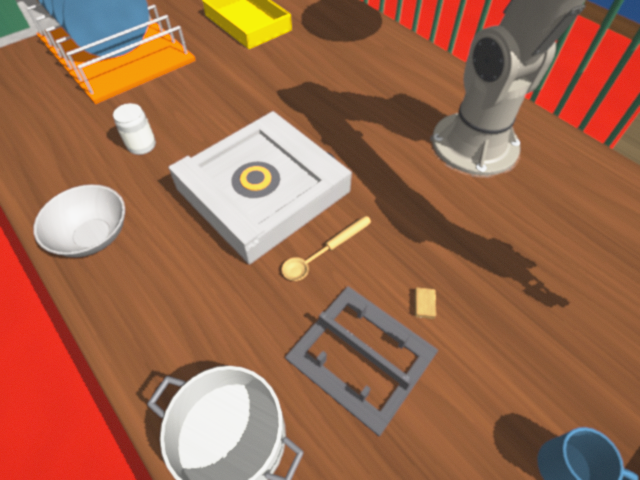

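Top view: the support is centred near (232,207) with its rib along the world's y. The spoon is near (321,245), the matchbox at (230,275), and the stove at about (415,235), with its back and lip at the top (+x). The scene view agrees with this.

```bash
cat > h.py <<'E'
import numpy as np, cv2
from cell import env, optics
from scipy.spatial.transform import Rotation as R
def cam(n):
    i=optics.camera_info(n); f=240/np.tan(np.radians(i['vertical_fov'])/2)
    K=np.array([[f,0,i['cx']],[0,f,i['cy']],[0,0,1]]); return K,i['rvec'],i['tvec']
def back(c,uv,z):
    K,r,t=c; Rm=R.from_rotvec(r).as_matrix(); o=-Rm.T@t
    d=(np.linalg.inv(K)@np.c_[np.atleast_2d(uv),np.ones(len(np.atleast_2d(uv)))].T).T@Rm
    return o+d*((z-o[2])/d[:,2])[:,None]
def proj(c,P): return cv2.projectPoints(np.array(P,float).reshape(-1,3),c[1],c[2],c[0],None)[0][:,0]
def place(P,x,y,yaw):
    return R.from_euler('z',yaw).apply(np.array(P,float))+[x,y,0]
def rect(x0,x1,y0,y1,z): return [[x0,y0,z],[x1,y0,z],[x1,y1,z],[x0,y1,z]]
SUP=[rect(-.09,.09,-.1,.1,.008),rect(-.06,.06,-.08,.08,.008),rect(-.005,.005,-.1,.1,.044)]
STO=[rect(-.094,.076,-.105,.105,.074),rect(-.094,.076,-.105,.105,.084),rect(-.094,.094,-.105,.105,.06)]
def draw(im,c,polys,pose,k,off,col):
    for p in polys:
        q=(proj(c,place(p,*pose))-off+.5)*k-.5
        cv2.polylines(im,[np.round(q).astype(int)],True,col,1,cv2.LINE_AA)
E
python3 - <<'E'
from h import *
c=cam('top'); im=cv2.imread('pics/top0.png')
q=np.array([(183,179),(268,162),(282,236),(197,252)]); P=back(c,q,.008); print(P)
sub=im[150:265,170:295]; m=((sub.max(2)<125)&(sub.max(2).astype(int)-sub.min(2)<22)).astype('uint8')
m=cv2.morphologyEx(m,cv2.MORPH_OPEN,np.ones((3,3)))
n,l,st,_=cv2.connectedComponentsWithStats(m); k=1+np.argmax(st[1:,4])
r=cv2.minAreaRect(np.argwhere(l==k)[:,::-1].astype('float32')); b=cv2.boxPoints(r)+[170,150]; B=back(c,b,.008); print(r,b,B,B.mean(0))
print('rib',back(c,[(189,213),(285,197)],.04))
print('stove outer', back(c,[(350,179),(470,171),(479,296),(359,304)],.08))
big=cv2.resize(im[155:315,175:495],None,fx=2.5,fy=2.5,interpolation=cv2.INTER_CUBIC); cv2.imwrite('pics/crop.png',big)
E
```

```text
[[0.64514063 0.31958172 0.008     ]
 [0.68004576 0.12094657 0.008     ]
 [0.50589917 0.09180485 0.008     ]
 [0.47409217 0.28823545 0.008     ]]
((43.60405731201172, 33.456851959228516), (8.264657974243164, 19.094209671020508), 85.91438293457031) [[203.78680038 180.01522636]
 [222.8324852  178.6548214 ]
 [223.42131424 186.89847565]
 [204.37562943 188.25888062]] [[0.64146196 0.2711929  0.008     ]
 [0.64349068 0.22681589 0.008     ]
 [0.62404615 0.22566655 0.008     ]
 [0.6220227  0.26998722 0.008     ]] [0.63275537 0.24841564 0.008     ]
rib [[0.5607689  0.29831137 0.04      ]
 [0.59147386 0.08095719 0.04      ]]
stove outer [[ 0.62118776 -0.06487667  0.08      ]
 [ 0.63195758 -0.32856753  0.08      ]
 [ 0.35901983 -0.33456132  0.08      ]
 [ 0.34866447 -0.07586396  0.08      ]]
```

View pics/crop.png

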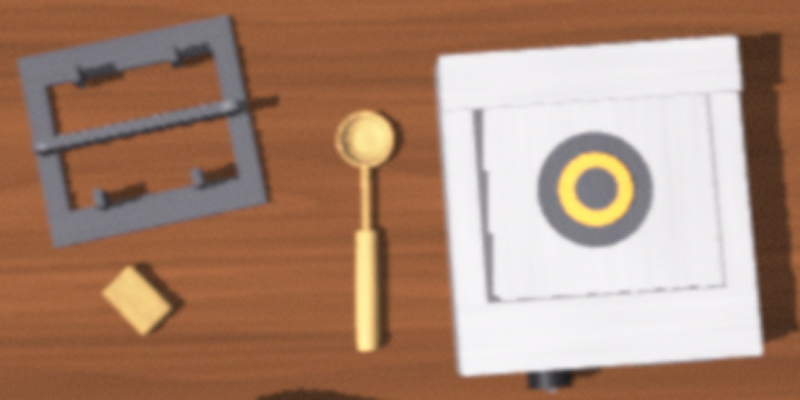

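The crop shows the support's corners at about (20,60), (230,15), (268,202) and (57,246). The stove's lip edge runs from (445,109) to (740,92), the burner is at (597,188), and the well's front edge runs from (492,300) to (726,285).

Run:
```python
from h import *
from scipy.optimize import least_squares
c=cam('top'); un=lambda q:(np.array(q,float)+.5)/2.5-.5+[175,155]
def fit(M,q,x0):
    q=un(q); r=least_squares(lambda p:(proj(c,place(M,*p))-q).ravel(),x0,loss='soft_l1'); print(r.x,np.degrees(r.x[2]),np.round(r.fun.reshape(-1,2),1).tolist()); return r.x
s=fit([[.09,.1,.008],[.09,-.1,.008],[-.09,-.1,.008],[-.09,.1,.008],[0,.1,.044],[0,-.1,.044]],[(20,60),(230,15),(268,202),(57,246),(38,148),(243,104)],[.58,.2,.2])
t=fit([[0,0,.0675],[-.094,.105,.074],[-.094,-.105,.074],[.076,.13,.084],[.076,-.13,.084]],[(597,188),(492,300),(726,285),(443,111),(741,92)],[.48,-.2,0])
fit([[0,.13,.079],[0,-.13,.079]],[(449.5,215),(751,195)],t)
im=cv2.imread('pics/crop.png'); o=np.array([175,155])
draw(im,c,SUP,s,2.5,o,(0,255,0)); draw(im,c,STO,t,2.5,o,(0,0,255)); cv2.imwrite('pics/ov.png',im)
```

```text
[0.57653087 0.20569964 0.18329657] 10.502119998986213 [[-0.1, -0.4], [0.1, -0.0], [0.5, 0.3], [-0.2, 0.8], [-3.9, 0.0], [1.2, -0.7]]
[ 0.50678176 -0.20145333  0.04444111] 2.5462882566684804 [[-0.1, -0.1], [-2.1, 1.3], [0.7, 0.4], [0.3, -0.4], [0.1, -1.2]]
[ 0.49069357 -0.20190411  0.04007324] 2.2960274112534296 [[0.7, -0.0], [-0.7, 0.1]]
```

View pics/ov.png

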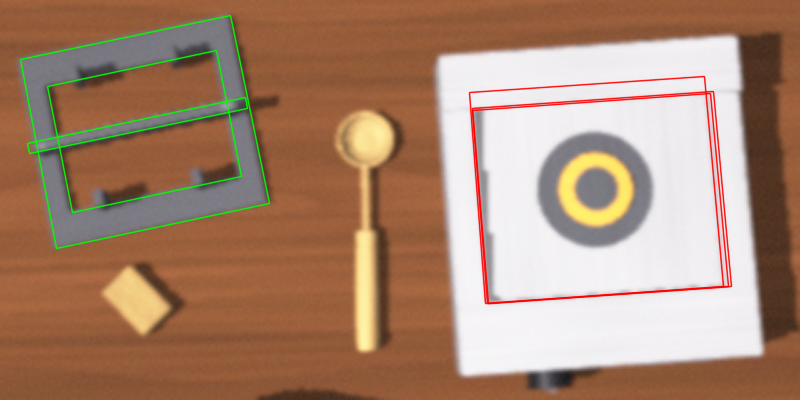

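Both fits overlay well: the support is at (0.577, 0.206) with yaw 10.5°, and the stove is at (0.507, -0.2015) with yaw about 2.5°.

The tool always points down, so it can't tilt the support in the grip. Instead I'll:
1. Set the support down about 20 mm forward of its fitted position, with its front edge on the front rim.
2. Let the back edge drop to the floor, which gives a tilt of about 5°.
3. Push the support back under the lip until its front edge drops in.

```bash
cat >> h.py <<'E'
def plan(x,y,z,yang=None):
    "scaled tool-axis shift and roll to world xyz, tool y at angle yang (deg, mod 180)"
    s=env.observe(); Rm=R.from_rotvec(s['orientation']).as_matrix()
    d=Rm.T@(np.array([x,y,z])-s['ee_pos'])/.5
    a=np.degrees(np.arctan2(Rm[1,1],Rm[0,1])); roll=0
    if yang is not None: roll=-((yang-a+90)%180-90)/30
    print('t',round(s['time'],2),'pos',s['ee_pos'].round(4),'yang',round(a,2),'F',s['force'].round(1),'gap',round(s['finger_gap'],3),'->',d.round(4),'roll',round(roll,4))
E
python3 -c "
from h import *
plan(.5765,.2057,.17,10.5)"
```

```text
t 0.1 pos [0.1427 0.5305 0.2413] yang 74.95 F [-0.2  0.2 -0.3] gap 1.0 -> [-1.0065 -0.4017  0.1436] roll 2.1483
```

Request:
carry_out([
  [-0.1,-0.04,0.0],
  [-0.19,-0.08,0.0],
  [-0.28,-0.12,0.0],
  [-0.37,-0.15,0.0],
  [-0.46,-0.19,0.0],
  [-0.55,-0.22,0.0],
  [-0.64,-0.26,0.0],
  [-0.73,-0.29,0.0],
  [-0.82,-0.33,0.0],
  [-0.9,-0.36,0.0],
], roll=[0.1,0.2,0.3,0.4,0.5,0.6,0.7,0.8,0.9,1.0], fingers=120)

```text
time: 1.1
ee_pos: [0.5322, 0.2378, 0.2419]
orientation: [1.209, 2.899, -0.002]
force: [0.6, 1.1, -0.4]
finger_gap: 0.526
grip_force: 0.0
```

```bash
python3 -c "
from h import *
plan(.5765,.2057,.17,10.5)"
```

```text
t 1.1 pos [0.5322 0.2378 0.2419] yang 44.73 F [ 0.6  1.1 -0.4] gap 0.526 -> [-0.1079  0.0179  0.1439] roll 1.1409
```

Request:
carry_out([
  [-0.06,0.01,0.04],
  [-0.1,0.018,0.08],
  [-0.107,0.018,0.1],
  [-0.107,0.018,0.1],
  [-0.107,0.018,0.1],
  [-0.107,0.018,0.1],
], roll=[0.25,0.5,0.75,1.0,1.0,1.0])

```text
time: 1.7
ee_pos: [0.5746, 0.2092, 0.1921]
orientation: [-1.91, -2.494, 0.001]
force: [-0.1, 0.0, 0.2]
finger_gap: 0.53
grip_force: 0.0
```

Run:
```python
from h import *
plan(.5765,.2057,.17,10.5)
c=cam('wrist'); im=optics.camera('wrist')[:,:,::-1].copy(); cv2.imwrite('pics/w1raw.png',im)
draw(im,c,SUP,(.5765,.2057,.1833),1,np.zeros(2),(0,255,0)); cv2.imwrite('pics/w1.png',im)
```

```text
t 1.7 pos [0.5746 0.2092 0.1921] yang 15.13 F [-0.1  0.   0.2] gap 0.53 -> [-0.0078  0.0018  0.0441] roll 0.1543
```

View pics/w1.png

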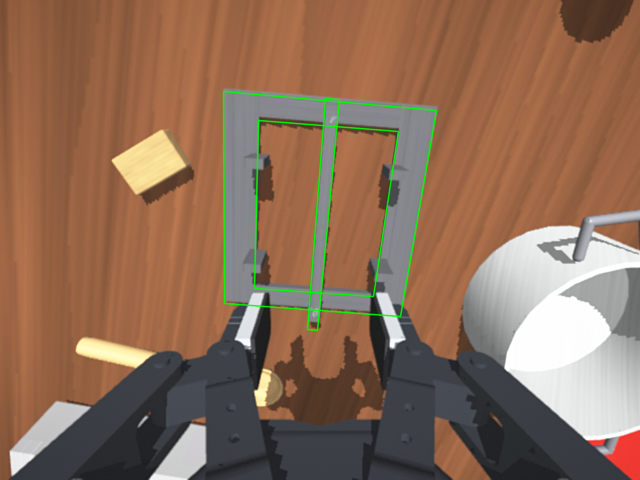

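The overlay matches the support's frame and rib closely in the wrist view, and the fingers straddle the rib. I'll go down to the grasp height, TCP z of about 0.024.

Request:
carry_out([
  [-0.008,0.002,0.04],
  [-0.008,0.002,0.12],
  [-0.008,0.002,0.2],
  [-0.008,0.002,0.26],
  [-0.008,0.002,0.3],
  [-0.008,0.002,0.32],
  [-0.008,0.002,0.336],
  [-0.008,0.002,0.336],
  [-0.008,0.002,0.336],
], roll=[0.08,0.154,0.154,0.154,0.154,0.154,0.154,0.154,0.154])

```text
time: 2.65
ee_pos: [0.5778, 0.2057, 0.0255]
orientation: [2.011, 2.412, 0.003]
force: [-0.0, 0.5, -0.0]
finger_gap: 0.528
grip_force: 0.0
```

```bash
python3 -c "
from h import *
plan(.5765,.2057,.024,10.5)"
```

```text
t 2.65 pos [0.5778 0.2057 0.0255] yang 10.35 F [-0.   0.5 -0. ] gap 0.528 -> [ 0.0005 -0.0026  0.003 ] roll -0.0049
```

Request:
carry_out([
  [0,0,0],
  [0,0,0],
  [0,0,0],
  [0,0,0],
  [0,0,0],
  [0,0,0],
  [0,0,0],
  [0,0,0],
], roll=[0,0,0,0,0,0,0,0], fingers=255, newtons=60)

```text
time: 3.45
ee_pos: [0.5774, 0.2056, 0.0253]
orientation: [2.012, 2.412, 0.002]
force: [-1.1, 0.4, 5.3]
finger_gap: 0.108
grip_force: 61.0
```

Request:
carry_out([
  [0,0,-0.02],
  [0,0,-0.06],
  [0,0,-0.11],
  [0,0,-0.16],
  [0,0,-0.21],
  [0,0,-0.26],
  [0,0,-0.3],
  [0,0,-0.3],
  [0,0,-0.3],
], roll=[0,0,0,0,0,0,0,0,0])

```text
time: 4.35
ee_pos: [0.576, 0.2051, 0.1732]
orientation: [-2.012, -2.411, 0.003]
force: [-0.4, -0.8, -5.3]
finger_gap: 0.111
grip_force: 59.6
```

Run:
```python
from h import *
a=np.radians(2.5); ex=np.array([np.cos(a),np.sin(a)]); p=np.array([.5068,-.2015])-.022*ex; print(p)
plan(*p,.155,2.5)
c=cam('wrist'); im=optics.camera('wrist')[:,:,::-1].copy()
s=env.observe(); z=s['ee_pos'][2]-.0255
q=[(np.array(r)+[0,0,z]).tolist() for r in SUP]
draw(im,c,q,(s['ee_pos'][0],s['ee_pos'][1],.1833),1,np.zeros(2),(0,255,0)); cv2.imwrite('pics/w2.png',im)
```

```text
[ 0.48482094 -0.20245963]
t 4.35 pos [0.576  0.2051 0.1732] yang 10.32 F [-0.4 -0.8 -5.3] gap 0.111 -> [-0.7693 -0.3255  0.0372] roll 0.2607
```

View pics/w2.png

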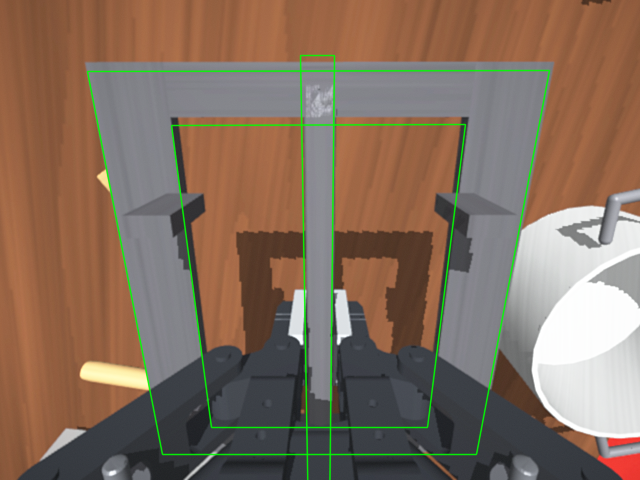

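The support is held level and square in the grip. Its far edge sits at row 62 against a predicted 71, so it may be about 3 mm toward +y. I'll carry it over the stove.

Request:
carry_out([
  [-0.03,-0.01,0],
  [-0.08,-0.03,0],
  [-0.15,-0.06,0],
  [-0.22,-0.09,0],
  [-0.29,-0.12,0],
  [-0.36,-0.15,0],
  [-0.43,-0.18,0],
  [-0.5,-0.21,0],
  [-0.56,-0.24,0],
  [-0.62,-0.26,0],
], roll=[0.02,0.05,0.08,0.11,0.14,0.17,0.2,0.23,0.25,0.26])

```text
time: 5.4
ee_pos: [0.5014, -0.1258, 0.1731]
orientation: [-2.174, -2.264, 0.004]
force: [0.4, -0.5, -4.0]
finger_gap: 0.102
grip_force: 59.4
```

Request:
carry_out([
  [-0.05,-0.02,0],
  [-0.09,-0.04,0.01],
  [-0.12,-0.05,0.02],
  [-0.14,-0.06,0.03],
  [-0.149,-0.065,0.037],
  [-0.149,-0.065,0.037],
  [-0.149,-0.065,0.037],
], roll=[0,0,0,0,0,0,0])

```text
time: 6.1
ee_pos: [0.4755, -0.1977, 0.1555]
orientation: [-2.17, -2.27, -0.001]
force: [0.4, 1.0, -3.7]
finger_gap: 0.104
grip_force: 59.4
```

Run:
```python
from h import *
plan(.4848,-.2025,.155,2.5)
s=env.observe(); z=s['ee_pos'][2]-.0255
c=cam('wrist'); im=optics.camera('wrist')[:,:,::-1].copy()
c2=cam('top'); tp=optics.camera('top')[:,:,::-1]; cv2.imwrite('pics/top2raw.png',tp); cv2.imwrite('pics/w3raw.png',im)
q=[(np.array(r)+[0,0,z]).tolist() for r in SUP]; ya=np.radians(2.5)
pose=(s['ee_pos'][0],s['ee_pos'][1],ya)
draw(im,c,STO,(.5068,-.2015,.0444),1,np.zeros(2),(0,0,255))
o=np.array([335,155]); k=4; t=cv2.resize(tp[155:315,335:495],None,fx=k,fy=k,interpolation=cv2.INTER_CUBIC)[:, :480]
draw(t,c2,q,pose,k,o,(0,255,0)); draw(t,c2,STO,(.5068,-.2015,.0444),k,o,(0,0,255))
w=cv2.resize(im,(480,360)); 
cv2.imwrite('pics/j3.png',np.hstack([cv2.resize(t,(360,480)),np.vstack([w,np.zeros((120,480,3),'uint8')])[:,:440]]))
```

```text
t 6.1 pos [ 0.4755 -0.1977  0.1555] yang 2.59 F [ 0.4  1.  -3.7] gap 0.104 -> [-0.0104  0.0181  0.001 ] roll 0.0031
```

View pics/j3.png

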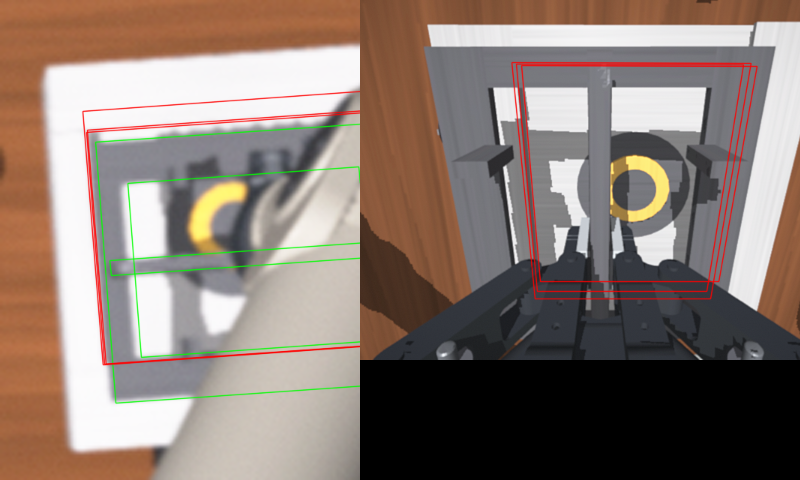

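Held over the stove, the support sits about 2 mm toward +y of the prediction in both views. In the top view its left edge runs from (93,138) to (112,401). I'll measure that offset and adjust for it.

Run:
```python
from h import *
s=env.observe(); zt=s['ee_pos'][2]-.0255+.008; yw=R.from_euler('z',-2.55,degrees=True)
c=cam('wrist'); B=back(c,[(89.5,62.5),(553,62.5)],zt); print('wrist',yw.apply(B-s['ee_pos'])*1e3)
f=lambda a:(np.array(a,float)/.75+.5)/4-.5+[335,155]
print('top',yw.apply(back(cam('top'),f([(93,138),(113,402)]),zt)-s['ee_pos'])*1e3)
# subpixel rows of far edge and side edges in wrist raw
g=cv2.cvtColor(cv2.imread('pics/w3raw.png'),cv2.COLOR_BGR2GRAY).astype(int)
for u in(150,250,400,500): print(u,g[52:72,u].tolist())
```

```text
wrist [[-88.72357673 102.53531946 -17.5       ]
 [ 89.38539437 103.03294182 -17.5       ]]
top [[ 92.39623096 101.08812598 -17.5       ]
 [-89.85413189 101.569628   -17.5       ]]
150 [229, 229, 229, 230, 229, 230, 230, 232, 233, 217, 141, 110, 114, 116, 118, 118, 118, 118, 119, 118]
250 [241, 242, 241, 241, 241, 241, 240, 240, 241, 229, 150, 119, 122, 123, 122, 121, 120, 118, 117, 118]
400 [238, 237, 237, 238, 237, 238, 238, 239, 237, 206, 138, 116, 118, 117, 118, 116, 115, 113, 112, 114]
500 [233, 233, 232, 232, 231, 232, 233, 235, 232, 197, 131, 110, 114, 116, 115, 116, 117, 116, 116, 116]
```

```bash
python3 -c "
from h import *
plan(.4849,-.2047,.101,2.45)"
```

```text
t 6.2 pos [ 0.4761 -0.1976  0.1559] yang 2.65 F [-0.4 -0.2 -4.4] gap 0.108 -> [-0.0152  0.017   0.1098] roll 0.0068
```

Request:
carry_out([
  [-0.007,0.008,0.0],
  [-0.015,0.017,0.01],
  [-0.015,0.017,0.03],
  [-0.015,0.017,0.05],
  [-0.015,0.017,0.07],
  [-0.015,0.017,0.085],
  [-0.015,0.017,0.095],
  [-0.015,0.017,0.095],
  [-0.015,0.017,0.095],
], roll=[0.005,0.006,0.006,0.006,0.006,0.006,0.006,0.006,0.006])

```text
time: 7.1
ee_pos: [0.4843, -0.2061, 0.1084]
orientation: [2.175, 2.266, 0.0]
force: [0.3, 0.8, -4.6]
finger_gap: 0.103
grip_force: 59.3
```

```bash
python3 -c "
from h import *
plan(.4849,-.2047,.101,2.45)"
```

```text
t 7.1 pos [ 0.4843 -0.2061  0.1084] yang 2.34 F [ 0.3  0.8 -4.6] gap 0.103 -> [0.0027 0.0013 0.0149] roll -0.0037
```

Request:
carry_out([
  [0.002,0.001,0.005],
  [0.002,0.001,0.01],
  [0.002,0.001,0.014],
  [0.002,0.001,0.016],
  [0.002,0.001,0.016],
  [0.002,0.001,0.016],
], roll=[0,0,0,0,0,0])

```text
time: 7.7
ee_pos: [0.4846, -0.2049, 0.1003]
orientation: [2.175, 2.266, 0.0]
force: [-0.1, 0.1, -4.5]
finger_gap: 0.101
grip_force: 59.5
```

Request:
carry_out([
  [0,0,0],
  [0,0,0],
  [0,0,0],
  [0,0,0],
  [0,0,0],
  [0,0,0],
  [0,0,0],
], roll=[0,0,0,0,0,0,0], fingers=180, newtons=20)

```text
time: 8.4
ee_pos: [0.4846, -0.2049, 0.1003]
orientation: [2.175, 2.266, 0.0]
force: [0.3, -0.5, -0.1]
finger_gap: 0.295
grip_force: 0.0
```

Run:
```python
from h import *
plan(.4849,-.2047,.101,2.45)
ims=[optics.camera(n)[:,:,::-1] for n in('wrist','scene')]
cv2.imwrite('pics/j4.png',np.hstack([cv2.resize(ims[0],(400,300)),cv2.resize(ims[1][90:270,150:390],(400,300),interpolation=cv2.INTER_CUBIC)]))
```

```text
t 8.4 pos [ 0.4846 -0.2049  0.1003] yang 2.35 F [ 0.3 -0.5 -0.1] gap 0.295 -> [ 0.0004  0.0005 -0.0013] roll -0.0033
```

View pics/j4.png

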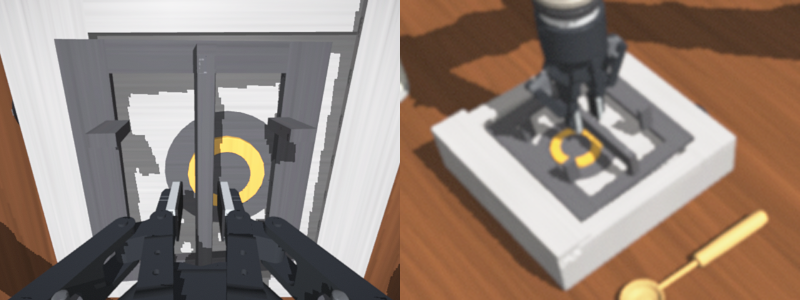

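The support is tilted as planned: its front edge is on the rim and its back edge is down in the well. In the left panel its back edge (col 330) is just short of the lip (col 355). Next I lower the fingers a little and push it back.

Request:
carry_out([
  [0,0,0.006],
  [0,0,0.011],
  [0,0.006,0.011],
  [0,0.012,0.011],
  [0,0.018,0.011],
  [0,0.025,0.011],
  [0,0.032,0.011],
  [0,0.039,0.011],
  [0,0.045,0.011],
  [0,0.05,0.011],
], roll=[0,0,0,0,0,0,0,0,0,0])

```text
time: 9.5
ee_pos: [0.5099, -0.2036, 0.0945]
orientation: [-2.175, -2.267, -0.0]
force: [-1.4, -0.3, -1.7]
finger_gap: 0.292
grip_force: 0.8
```

Request:
carry_out([
  [0,0.003,0],
  [0,0.006,0],
  [0,0.009,0],
  [0,0.012,0],
  [0,0.012,0],
  [0,0.012,0],
], roll=[0,0,0,0,0,0])

```text
time: 10.1
ee_pos: [0.516, -0.2036, 0.0949]
orientation: [2.175, 2.266, 0.001]
force: [-2.3, 0.5, -0.0]
finger_gap: 0.299
grip_force: 0.6
```

Run:
```python
from h import *
plan(.516,-.2037,.0945,2.45)
ims=[optics.camera(n)[:,:,::-1] for n in('wrist','scene')]
cv2.imwrite('pics/j5.png',np.hstack([cv2.resize(ims[0],(400,300)),cv2.resize(ims[1][90:270,150:390],(400,300),interpolation=cv2.INTER_CUBIC)]))
```

```text
t 10.1 pos [ 0.516  -0.2036  0.0949] yang 2.35 F [-2.3  0.5 -0. ] gap 0.299 -> [-0.0002  0.0001  0.0009] roll -0.0033
```

View pics/j5.png

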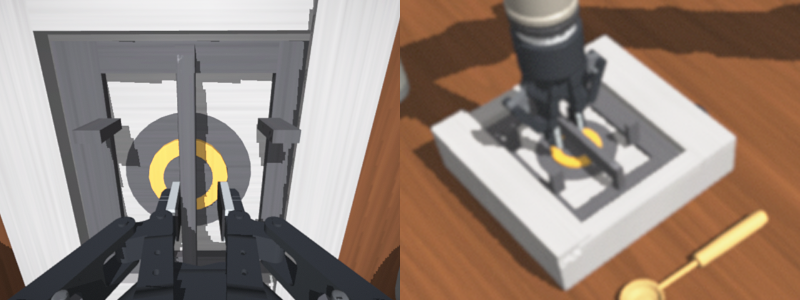

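The support has slid under the lip and dropped into the well, with its rib over the burner's centre. I'll back the fingers off the rib, lift away and check the fit.

Request:
carry_out([
  [0,-0.008,0],
  [0,-0.014,0],
  [0,-0.014,-0.02],
  [0,-0.014,-0.08],
  [0,-0.014,-0.15],
  [0,-0.014,-0.2],
  [0,-0.014,-0.24],
  [0,-0.014,-0.24],
], roll=[0,0,0,0,0,0,0,0])

```text
time: 11.0
ee_pos: [0.5109, -0.2053, 0.2191]
orientation: [2.17, 2.261, 0.006]
force: [0.3, 0.2, 0.7]
finger_gap: 0.293
grip_force: 0.0
```

Run:
```python
from h import *
plan(.516,-.2037,.2,2.45)
c=cam('wrist'); im=optics.camera('wrist')[:,:,::-1].copy(); cv2.imwrite('pics/w6raw.png',im)
q=[(np.array(r)+[0,0,.06]).tolist() for r in SUP]
draw(im,c,q,(.5068,-.2017,.0428),1,np.zeros(2),(0,255,0)); cv2.imwrite('pics/w6.png',im)
```

```text
t 11.0 pos [ 0.5109 -0.2053  0.2191] yang 2.34 F [0.3 0.2 0.7] gap 0.293 -> [0.003  0.0101 0.0383] roll -0.0037
```

View pics/w6.png

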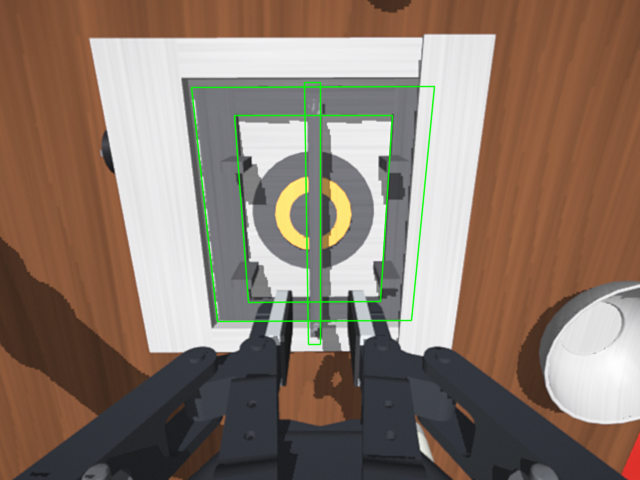

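The overlay of the fitted pose matches the picture: frame, rib and inner opening all line up, the back edge is under the lip, and a strip of floor shows along the front. The gripper is clear, so I'm handing the job in.

```bash
python3 -c "
from cell import env
print(env.close_job())"
```

```text
the job is handed in; nothing more can be done
None
```

I hooked the pan support under the lip at the back of the well and released it. The last picture shows it lying flat and centred, the arm kept clear of the spoon and matchbox, and I handed the job in at about 11 s; no verdict came back.

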